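# Hold down the recessed reset button of a drum polisher

## Robot

A 7-joint arm with a two-finger parallel gripper is mounted at the origin on the work surface. World frame = base frame: x ahead of the robot, y to its left, z up, the work surface at z = 0. Lengths are in m, angles in rad, forces in N, time in s.
With the tool pointing down it reaches from about 0.4 to 0.85 m from the base axis. Payload 10.4 kg.
Tool frame: the origin (TCP) lies midway between the tips of the shut fingers; the grasp point (between the pads) lies 19 mm behind it (r.tcp_to_grasp is the z of the grasp point in the tool frame, in m); z points along the fingers, x is the direction in which the jaws open and shut, and the axes are right-handed (so a half turn about z gives the same grasp; the last joint's range is limited). The gripper opens to 87 mm and grips with 3 to 60 N. Pads are 19 mm wide; open, the fingers measure 117 mm over their backs; the gripper's body (75 mm by 190 mm) begins 51 mm behind the grasp point.
Start: joints at [1.19, 0.332, -0.065, 1.46, 0.022, 1.35, -0.088], TCP at [0.219, -0.585, 0.223] pointing down, gripper open.
Joint ranges: [-2.6, 2.6], [-0.5, 2.12], [-1.47, 1.34], [0.16, 2.42], [-1.27, 4.41], [0.06, 2.06], [-2.6, 2.6]. Speed limits (rad/s): [2.22, 2.22, 2.79, 2.79, 3.14, 3.14, 3.14].

## Interface

Orientations are given as a unit quaternion [x, y, z, w].
In Python, from bench import r, camera, close_job gives the robot as it stands. The module is installed in compiled form; this text tells all that it offers.
- The arm moves only by the shell command python3 -m crank 'ROWS' [FORCE]. ROWS is JSON, a list of rows, each an object of numbers: "x", "y", "z": the shift along the tool's x, y, z scaled (see below); "ax", "ay", "az": the turn, a rotation vector about the tool's x, y, z scaled (see below); "claw": the closure, from -1 (fully open) to 1 (shut), so that 0 is half open. A call has exactly 5 rows; each row is the pose to reach, as a shift and turn from the pose commanded when the call began, along the tool's axes at that moment; what a row does not reach only later rows make up. The controller multiplies each number of a shift by 1 m and each number of a turn by 2 rad. A row lasts 1/12 s, in which the tool goes at most 41.7 mm and 7.16 degrees, less where a joint would pass 70% of its speed; a pose out of reach is approached as far as the arm can. A call with a number of a shift or a turn outside -1 to 1 is refused whole. A call with a gripper value outside its range is refused whole. The fingers move at their own pace and stop on an object; FORCE is the grip in N (left out, the last holds). Time passes only in rows, so rows that repeat a pose let the fingers close, or fill a call up. It gives the time, the measured TCP pose, the force and the opening at its end, in the units of the state.
- r.read_state(): the state, without advancing time (a new reading comes with each control period).
- camera(name): name is "scene" or "top" or "wrist"; returns a dict with "color" (384x512x3 uint8, blue, green, red), "fx", "fy", "cx", "cy" (pixels), "eye" and "orientation" of the camera in the world. Camera axes: x right, y down, z forward; pixel columns grow to the right and rows downward; lengths in m; the calibration is good to about 2 mm. A picture is of the moment at which its call begins. There is no depth.
- close_job(): hands the job in, once; it reports no verdict.
The state is a dict: "time": time; "joint_positions": joint angles; "joint_vel": joint speeds; "joint_torque": joint torques, N m; "ee_pos": TCP position; "eef_rot": TCP orientation; "ft_force": force on the tool from outside, world axes, zero at the start; "torque": the same for the moment, N m; "width": finger opening in m.
Only numpy, scipy, OpenCV 4.12 (cv2) and the standard library are available. Lean on these libraries where they do the work, as an engineer would, in place of code of your own. Each camera call takes 0.05 s, during which the arm holds its last target. There are 200 camera calls.

## Task

The drum polisher on the bench has tripped. Lift the black dust cap by its orange knob off the polisher's reset hole, set it down upright in the empty card tray that stands by itself beside the polisher (do not drop it) and let go; then take the blue square-handled stylus out of the wooden tool block, reach its steel tip down through the yellow-collared hole and press the recessed red button fully down with it. Finish still gripping the stylus, roughly upright, and holding the button down; leave the other tools, the jar, the mug and the pan where they are.

Things in the scene. Friction and masses are not known exactly. Their poses are not given: they have to be found in the camera images.
- polisher: Grey drum polisher, fixed to the bench, box 180 (x) by 260 (y) by 90 mm high; origin at the centre of its underside, z up. A round drum (radius 58 mm, its flat black top 132 mm above the bench) stands on its +y half, at x 0, y +65 mm; the reset hole lies in its -y half. A control knob sticks out 14 mm from its -x face; a small green lamp on the deck is not a button
- aperture (a point): Centre of the mouth of the reset hole, 102 mm above the bench: a yellow collar 32 mm across, 12 mm high on the polisher's 90 mm high deck, with a straight vertical hole 18 mm across. At polisher x -20, y -70 mm. At the start the dust cap covers it. The red button lies 36 mm down inside
- button_top (a point): Centre of the top of the red reset button, 15 mm across, at the foot of the 18 mm hole, 36 mm below its mouth when unpressed; moves with the button
- reset_button (a joint): How far the red button is pressed in, in m: 0 out, 0.006 fully down (hard stop). Springy: about 1 N to start it, about 5 N to hold it fully down; it springs back when let go
- cap_center (a point): Centre of the loose dust cap (40 g), 20 mm above its rim, axis z up. Black inverted cup, 44 mm across, 18 mm high, hollow below (36 mm inside, 14 mm deep), set loosely over the yellow collar, its rim standing on the deck; on top an orange round knob 18 mm across and 22 mm high, from 2 mm below to 20 mm above this point. Lifts straight off
- tray_floor (a point): Centre of the inner floor of the fixed, empty cream card tray, 4 mm above the bench. Tray 150 (x) by 130 (y) by 22 mm high outside, walls and floor 4 mm. It may be on either side of the polisher
- block: Fixed light wood tool block, 170 (x) by 60 (y) by 70 mm high; origin at the centre of its underside. Three holes, 10 mm across and 64 mm deep, in a row along its x axis at x -55, 0 and +55 mm, each holding one tool; which tool is in which hole varies. It may be on either side of the polisher
- stylus_grip (a point): Centre of the blue handle of the stylus (50 g): handle 16 by 16 mm square (sides along this frame's x and y), 60 mm long along z, so 30 mm up and down from here. Below it a round steel shaft 7 mm across and 60 mm long. It stands upright in the block, the handle's underside resting on the block's top, the shaft loose in the hole; lift straight up by 60 mm to clear
- stylus_tip (a point): Lower end of the stylus' steel shaft, 90 mm below the handle's centre along the stylus' axis
- brush: Loose small brush with round dark wood handle, standing in the block, 120 mm long; origin at the lower end of its shaft, handle from 60 to 105 mm up and grey bristles above. Leave it
- file: Loose file with round red handle, standing in the block, 112 mm long; origin at the lower end of its shaft, handle from 60 mm up. Leave it
- mug: Blue mug, 74 mm across, 85 mm high, origin at the centre of its underside. Leave it
- pan: Brass-coloured saucepan, 160 mm across, 75 mm high, with a black handle to its -y side; origin at the centre of its underside. Leave it
- jar: Small amber glass jar with white cap, 48 mm across, 55 mm high, between robot and polisher; origin at the centre of its underside. Leave it
There are look-alikes about, which are no part of the job. What is shaped like the part that bears tray_floor but purple is not meant.

How it is judged:
By the outcome, as a careful person would: the job done as asked, in the order asked, and still so for the second after the job is handed in, while the arm keeps its last pose, push and grip.
It also fails if it takes over 62 s, if anything falls off the work surface, if the arm or the gripper's body presses on something with over 40 N, if the wrist force passes 120 N, or if a joint passes its speed limit or range.

## Working session

There is one attempt and no reset: what is moved stays moved. The work goes in short steps, Python scripts to look and compute and a shell command to move; the robot and the scene stay as the last step left them, time stands still between calls to the robot, and variables do not carry over. Pictures are saved under pics/ and viewed, about 8 in all and at most 12, crops included, and the job is handed in when it is done.

```bash
mkdir -p pics
cat > h.py <<'E'
import numpy as np, cv2
from scipy.spatial.transform import Rotation as R
from bench import r, camera, close_job
def snap(n,f,crop=None,s=1):
    c=camera(n); im=c["color"]
    if crop: im=im[crop[1]:crop[3],crop[0]:crop[2]]
    cv2.imwrite("pics/"+f,cv2.resize(im,None,fx=s,fy=s,interpolation=cv2.INTER_CUBIC)); return c
def px2w(c,u,v,z):
    d=R.from_quat(c["orientation"]).apply([(u-c["cx"])/c["fx"],(v-c["cy"])/c["fy"],1]); e=np.array(c["eye"])
    return e+d*(z-e[2])/d[2]
def w2px(c,p):
    q=R.from_quat(c["orientation"]).inv().apply(np.array(p)-c["eye"]); return [c["fx"]*q[0]/q[2]+c["cx"],c["fy"]*q[1]/q[2]+c["cy"]]
def totool(target,zaxis_yaw=None):
    s=r.read_state(); Rt=R.from_quat(s["eef_rot"]); return Rt.inv().apply(np.array(target)-s["ee_pos"])
E
python3 - <<'E'
from h import *
c=snap("top","top0.png",s=1.5); d=snap("scene","sc0.png",s=1.5)
for k in (c,d): print({a:np.round(b,3) for a,b in k.items() if a!="color"})
s=r.read_state(); print(s); print(R.from_quat(s["eef_rot"]).as_matrix().round(3), r.tcp_to_grasp)
import pickle; pickle.dump((c,d),open("c.pkl","wb"))
E
```

```text
{'fx': np.float64(431.029), 'fy': np.float64(431.029), 'cx': np.float64(257.663), 'cy': np.float64(193.957), 'eye': array([ 0.365, -0.01 ,  1.171]), 'orientation': array([-0.704,  0.707, -0.043,  0.049])}
{'fx': np.float64(420.449), 'fy': np.float64(420.449), 'cx': np.float64(259.843), 'cy': np.float64(187.511), 'eye': array([ 1.431, -0.097,  0.83 ]), 'orientation': array([ 0.669,  0.607, -0.294, -0.311])}
{'time': 0.1, 'joint_positions': array([ 1.19041022,  0.33278439, -0.06470033,  1.46086165,  0.02160331,
        1.34992665, -0.08850876]), 'joint_vel': array([-0.00179932, -0.00122402, -0.00060652, -0.00332656,  0.00186226,
       -0.00026072,  0.00101305]), 'joint_torque': array([ 1.66413989e-03, -6.24545217e+01,  2.50345271e-02, -3.90720999e+01,
       -6.13000430e-02,  3.64769495e-02,  4.74815408e-05]), 'ee_pos': array([ 0.21874537, -0.58508816,  0.22184662]), 'eef_rot': array([ 8.21648251e-01, -5.69994508e-01, -5.45042884e-04, -3.39697715e-04]), 'ft_force': array([-0.05075803, -0.15798751,  0.36797564]), 'torque': array([ 0.0117626 ,  0.02827008, -0.03566315]), 'width': 0.08677811575417882}
[[ 0.35  -0.937 -0.001]
 [-0.937 -0.35   0.001]
 [-0.001  0.    -1.   ]] -0.0187
```

View pics/top0.png

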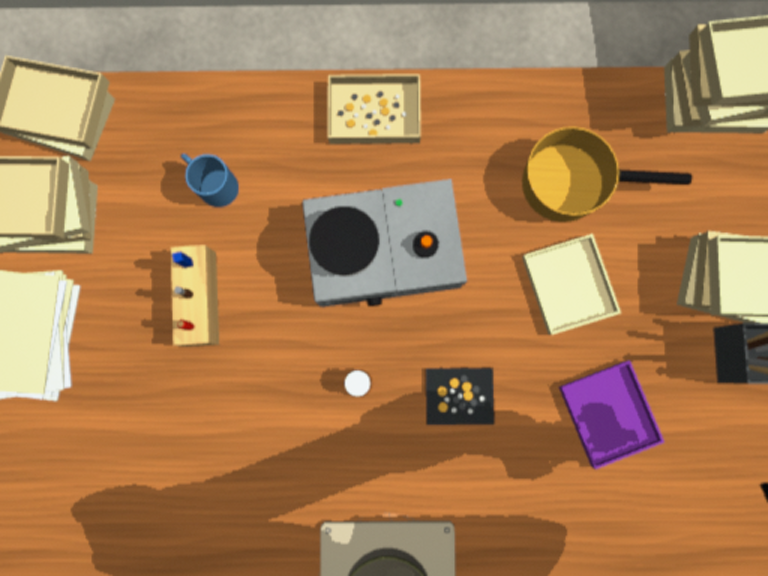

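View pics/sc0.png

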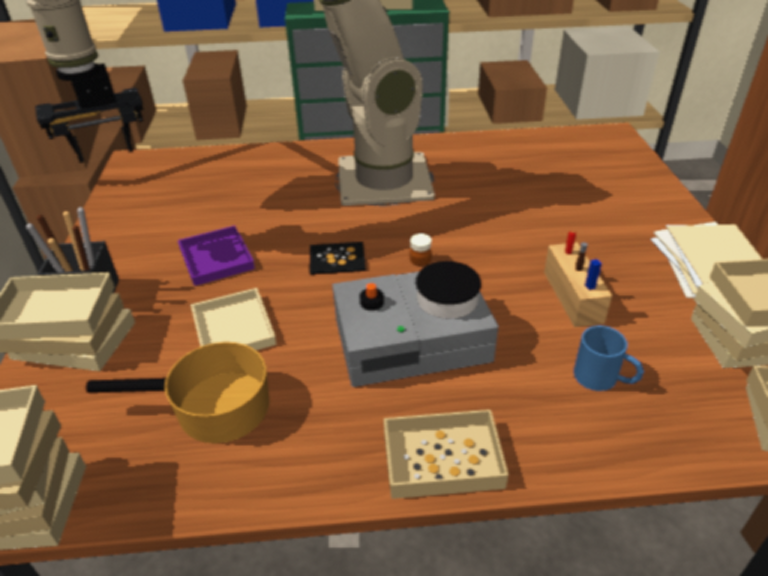

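Top view (x1.5 pixels):
- Cap knob at (427,241).
- Candidates for the tray: the empty cream tray at (571,285), purple look-alike (610,413), filled tray (374,108), and stacks at the edges. I choose (571,285), alone beside the polisher.
- Candidates for the stylus: blue (181,258), brush (182,292), file (184,325). I choose the blue one.

Run:
```python
from h import *
import pickle; c,d=pickle.load(open("c.pkl","rb"))
def P(n,u,v,z): p=px2w(c,u/1.5,v/1.5,z); print(n,p.round(4)); return p
P("knob",427,241,.13)
# tray rim corners (outer)
T=[P("tray",u,v,.022) for u,v in ((523,255),(593,235),(621,311),(551,333))]; print(np.mean(T,0))
B=[P("blk",u,v,.07) for u,v in ((171,247),(206,246),(211,343),(172,346))]; print(np.mean(B,0))
D=[P("deck",u,v,.09) for u,v in ((303,200),(452,180),(466,283),(317,304))]; print(np.mean(D,0))
for x in (55,0,-55): pass
P("stylus top",180,257,.13)
im=c["color"]
a=cv2.resize(im[150:240,100:160],None,fx=6,fy=6,interpolation=cv2.INTER_CUBIC)
b=cv2.resize(im[130:220,260:320],None,fx=6,fy=6,interpolation=cv2.INTER_CUBIC)
cv2.imwrite("pics/crop.png",np.hstack([a,b]))
```

```text
knob [ 0.5847 -0.068   0.13  ]
tray [ 0.5807 -0.2465  0.022 ]
tray [ 0.6167 -0.3739  0.022 ]
tray [ 0.4785 -0.4172  0.022 ]
tray [ 0.44   -0.2916  0.022 ]
[ 0.52897658 -0.33229258  0.022     ]
blk [0.5895 0.3736 0.07  ]
blk [0.5909 0.3126 0.07  ]
blk [0.4226 0.2986 0.07  ]
blk [0.4178 0.3651 0.07  ]
[0.50519676 0.33747035 0.07      ]
deck [0.6663 0.1421 0.09  ]
deck [ 0.7    -0.1146  0.09  ]
deck [ 0.5206 -0.135   0.09  ]
deck [0.4863 0.1162 0.09  ]
[0.5932915  0.00217471 0.09      ]
stylus top [0.5605 0.3372 0.13  ]
```

View pics/crop.png

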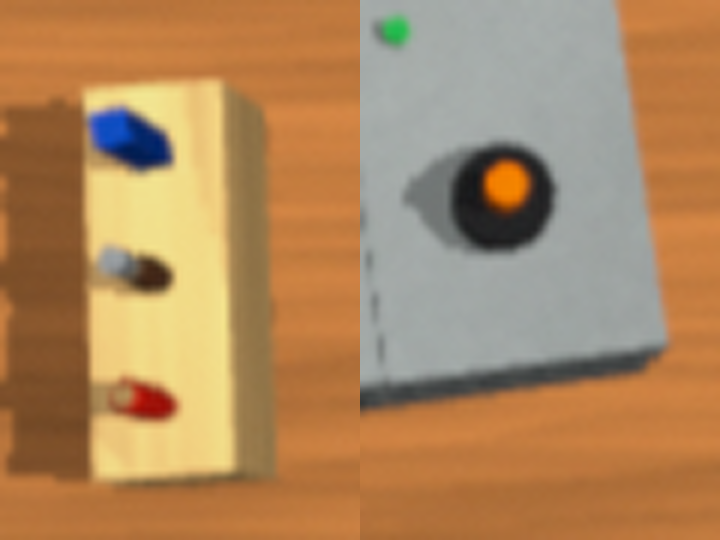

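The crop confirms the blue square handle at (130,138), as against the brush and file, and the orange knob on the black cap at (508,186). I'm setting out to above the cap.

```bash
python3 -m crank '[{"x":-0.112,"y":-0.165,"claw":-1},{"x":-0.112,"y":-0.165,"claw":-1},{"x":-0.112,"y":-0.165,"claw":-1},{"x":-0.112,"y":-0.165,"claw":-1},{"x":-0.112,"y":-0.165,"claw":-1}]' 30
python3 -m crank '[{"x":-0.112,"y":-0.165,"claw":-1},{"x":-0.112,"y":-0.165,"claw":-1},{"x":-0.112,"y":-0.165,"claw":-1},{"x":-0.112,"y":-0.165,"claw":-1},{"x":-0.112,"y":-0.165,"claw":-1}]'
python3 - <<'E'
from h import *
print(totool([.584,-.069,.2]), R.from_quat(r.read_state()["eef_rot"]).as_euler("xyz",True))
E
```

```text
[-0.35545954 -0.52286498  0.02226966] [ 1.79996384e+02  7.35058487e-02 -6.94997042e+01]schema error: expected keys x, y, z, ax, ay, az, claw
schema error: expected keys x, y, z, ax, ay, az, claw
```

```bash
python3 -m crank '[{"x":-0.112,"y":-0.165,"z":0,"ax":0,"ay":0,"az":0,"claw":-1},{"x":-0.112,"y":-0.165,"z":0,"ax":0,"ay":0,"az":0,"claw":-1},{"x":-0.112,"y":-0.165,"z":0,"ax":0,"ay":0,"az":0,"claw":-1},{"x":-0.112,"y":-0.165,"z":0,"ax":0,"ay":0,"az":0,"claw":-1},{"x":-0.112,"y":-0.165,"z":0,"ax":0,"ay":0,"az":0,"claw":-1}]' 30
python3 -m crank '[{"x":-0.112,"y":-0.165,"z":0,"ax":0,"ay":0,"az":0,"claw":-1},{"x":-0.112,"y":-0.165,"z":0,"ax":0,"ay":0,"az":0,"claw":-1},{"x":-0.112,"y":-0.165,"z":0,"ax":0,"ay":0,"az":0,"claw":-1},{"x":-0.112,"y":-0.165,"z":0,"ax":0,"ay":0,"az":0,"claw":-1},{"x":-0.112,"y":-0.165,"z":0,"ax":0,"ay":0,"az":0,"claw":-1}]'
python3 - <<'E'
from h import *
print(totool([.584,-.069,.2]), R.from_quat(r.read_state()["eef_rot"]).as_euler("xyz",True))
E
```

```text
time: 0.52
ee_pos: [0.336, -0.4196, 0.2224]
eef_rot: [0.822, -0.569, -0.0, -0.0]
ft_force: [-0.2, 0.3, -0.8]
width: 0.0869
time: 0.93
ee_pos: [0.451, -0.2567, 0.2225]
eef_rot: [0.822, -0.569, -0.0, -0.0]
ft_force: [0.1, -0.2, 0.0]
width: 0.0873
[-0.12882487 -0.19060092  0.02263655] [-1.79977394e+02  1.88626766e-02 -6.93737181e+01]
```

```bash
python3 -m crank '[{"x":-0.03,"y":-0.045,"z":0,"ax":0,"ay":0,"az":0,"claw":-1},{"x":-0.06,"y":-0.08,"z":0,"ax":0,"ay":0,"az":0,"claw":-1},{"x":-0.09,"y":-0.115,"z":0,"ax":0,"ay":0,"az":0,"claw":-1},{"x":-0.1,"y":-0.15,"z":0,"ax":0,"ay":0,"az":0,"claw":-1},{"x":-0.12,"y":-0.175,"z":0,"ax":0,"ay":0,"az":0,"claw":-1}]'
python3 -m crank '[{"x":-0.009,"y":-0.015,"z":0.01,"ax":0,"ay":0,"az":0,"claw":-0.5},{"x":-0.009,"y":-0.015,"z":0.02,"ax":0,"ay":0,"az":0,"claw":-0.5},{"x":-0.009,"y":-0.015,"z":0.02,"ax":0,"ay":0,"az":0,"claw":-0.5},{"x":-0.009,"y":-0.015,"z":0.02,"ax":0,"ay":0,"az":0,"claw":-0.5},{"x":-0.009,"y":-0.015,"z":0.02,"ax":0,"ay":0,"az":0,"claw":-0.5}]'
python3 - <<'E'
from h import *
c=snap("wrist","w1.png",s=1.5); print(totool([.584,-.069,.111]))
print(np.array(w2px(c,[.584,-.069,.13]))*1.5, np.array(w2px(c,r.read_state()["ee_pos"]))*1.5, c["eye"])
import pickle; pickle.dump(c,open("w1.pkl","wb"))
E
```

```text
time: 1.35
ee_pos: [0.5697, -0.0892, 0.2224]
eef_rot: [0.821, -0.57, 0.0, 0.0]
ft_force: [0.7, -1.0, 0.3]
width: 0.0872
time: 1.77
ee_pos: [0.5791, -0.0782, 0.2028]
eef_rot: [0.821, -0.571, 0.0, 0.0]
ft_force: [0.3, -0.3, -0.1]
width: 0.0672
[-0.0070776  -0.00757008  0.09213511]
[363.16302784 276.69466213] [376.35950186 343.95810638] [ 0.64492796 -0.05344641  0.36647949]
```

View pics/w1.png

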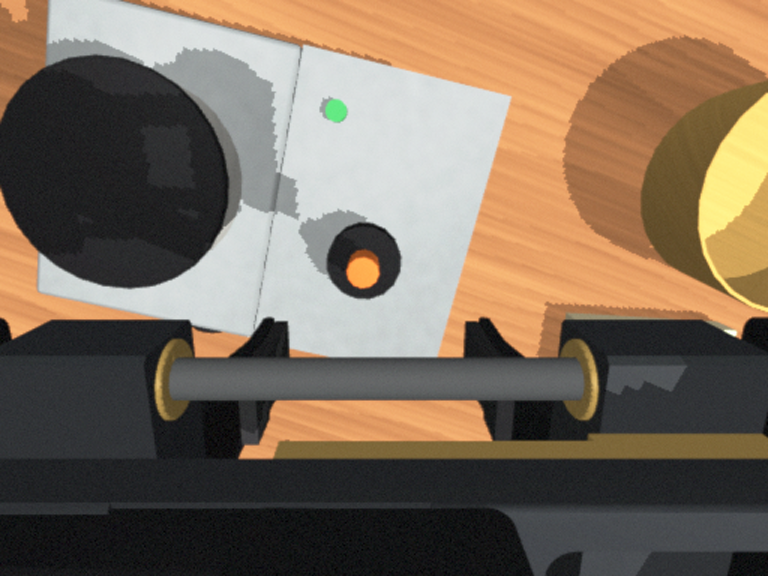

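The wrist view shows the knob top at (363,269), against (363,277) predicted, which is a few mm off.

Run:
```python
from h import *
import pickle; c=pickle.load(open("w1.pkl","rb"))
p=px2w(c,363/1.5,269/1.5,.13); print(p, px2w(c,363.5/1.5,261/1.5,.1085),totool([*p[:2],.111]))
```

```text
[ 0.58797877 -0.06745818  0.13      ] [ 0.58740891 -0.06736444  0.1085    ] [-0.00713813 -0.01183671  0.09213591]
```

```bash
python3 -m crank '[{"x":-0.007,"y":-0.0105,"z":0.02,"ax":0,"ay":0,"az":0,"claw":-0.5},{"x":-0.007,"y":-0.0105,"z":0.045,"ax":0,"ay":0,"az":0,"claw":-0.5},{"x":-0.007,"y":-0.0105,"z":0.07,"ax":0,"ay":0,"az":0,"claw":-0.5},{"x":-0.007,"y":-0.0105,"z":0.085,"ax":0,"ay":0,"az":0,"claw":-0.5},{"x":-0.007,"y":-0.0105,"z":0.0915,"ax":0,"ay":0,"az":0,"claw":-0.5}]'
python3 -m crank '[{"x":0,"y":0,"z":0,"ax":0,"ay":0,"az":0,"claw":1},{"x":0,"y":0,"z":0,"ax":0,"ay":0,"az":0,"claw":1},{"x":0,"y":0,"z":0,"ax":0,"ay":0,"az":0,"claw":1},{"x":0,"y":0,"z":0,"ax":0,"ay":0,"az":0,"claw":1},{"x":0,"y":0,"z":0,"ax":0,"ay":0,"az":0,"claw":1}]' 20
```

```text
time: 2.23
ee_pos: [0.5856, -0.0676, 0.1092]
eef_rot: [0.821, -0.571, -0.001, 0.001]
ft_force: [-0.7, -0.4, -0.8]
width: 0.0656
time: 2.65
ee_pos: [0.5875, -0.0665, 0.1122]
eef_rot: [0.822, -0.57, 0.001, -0.0]
ft_force: [-0.3, -0.4, 0.4]
width: 0.0394
```

```bash
for i in 1; do python3 -m crank '[{"x":0,"y":0,"z":0,"ax":0,"ay":0,"az":0,"claw":1},{"x":0,"y":0,"z":0,"ax":0,"ay":0,"az":0,"claw":1},{"x":0,"y":0,"z":0,"ax":0,"ay":0,"az":0,"claw":1},{"x":0,"y":0,"z":0,"ax":0,"ay":0,"az":0,"claw":1},{"x":0,"y":0,"z":0,"ax":0,"ay":0,"az":0,"claw":1}]' 20; done
python3 -m crank '[{"x":0,"y":0,"z":0,"ax":0,"ay":0,"az":0,"claw":1},{"x":0,"y":0,"z":-0.01,"ax":0,"ay":0,"az":0,"claw":1},{"x":0,"y":0,"z":-0.03,"ax":0,"ay":0,"az":0,"claw":1},{"x":0,"y":0,"z":-0.05,"ax":0,"ay":0,"az":0,"claw":1},{"x":0,"y":0,"z":-0.07,"ax":0,"ay":0,"az":0,"claw":1}]'
python3 - <<'E'
from h import *
c=snap("wrist","w2.png",s=1.0); print(totool([.529,-.3323,.12]),R.from_quat(r.read_state()["eef_rot"]).as_euler("xyz",True))
E
```

```text
time: 3.07
ee_pos: [0.5872, -0.0668, 0.1112]
eef_rot: [0.822, -0.57, 0.0, 0.0]
ft_force: [0.6, -2.1, 1.1]
width: 0.0171
time: 3.48
ee_pos: [0.5867, -0.0657, 0.1823]
eef_rot: [0.822, -0.57, -0.0, -0.0]
ft_force: [-0.3, -0.8, -0.4]
width: 0.0173
[0.22863586 0.14965728 0.06654926] [-1.79725041e+02 -1.09036475e-01 -6.94629444e+01]
```

View pics/w2.png

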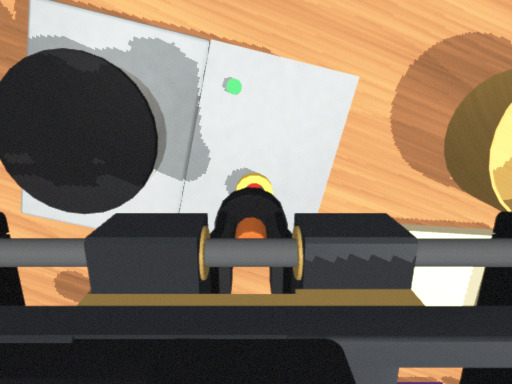

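The picture shows the cap in the grip and the yellow collar with the red button exposed at (254,185). I'm carrying the cap to the tray.

```bash
python3 -m crank '[{"x":0.02,"y":0.013,"z":0,"ax":0,"ay":0,"az":0,"claw":1},{"x":0.05,"y":0.033,"z":0,"ax":0,"ay":0,"az":0,"claw":1},{"x":0.08,"y":0.052,"z":0,"ax":0,"ay":0,"az":0,"claw":1},{"x":0.11,"y":0.072,"z":0.02,"ax":0,"ay":0,"az":0,"claw":1},{"x":0.135,"y":0.09,"z":0.04,"ax":0,"ay":0,"az":0,"claw":1}]'
python3 -m crank '[{"x":0.025,"y":0.018,"z":0.01,"ax":0,"ay":0,"az":0,"claw":1},{"x":0.05,"y":0.036,"z":0.02,"ax":0,"ay":0,"az":0,"claw":1},{"x":0.075,"y":0.05,"z":0.03,"ax":0,"ay":0,"az":0,"claw":1},{"x":0.09,"y":0.058,"z":0.04,"ax":0,"ay":0,"az":0,"claw":1},{"x":0.094,"y":0.06,"z":0.04,"ax":0,"ay":0,"az":0,"claw":1}]'
python3 - <<'E'
from h import *
c=snap("top","t2.png",crop=[320,130,460,330],s=3); print(totool([.529,-.3323,.0257]))
E
```

```text
time: 3.95
ee_pos: [0.5501, -0.2268, 0.1422]
eef_rot: [0.821, -0.57, 0.001, -0.0]
ft_force: [-0.5, -0.4, -0.1]
width: 0.0175
time: 4.37
ee_pos: [0.5244, -0.3364, 0.0989]
eef_rot: [0.82, -0.572, -0.001, 0.001]
ft_force: [-0.5, -0.1, -0.9]
width: 0.0179
[-0.00138251 -0.00442578  0.07426073]
```

View pics/t2.png

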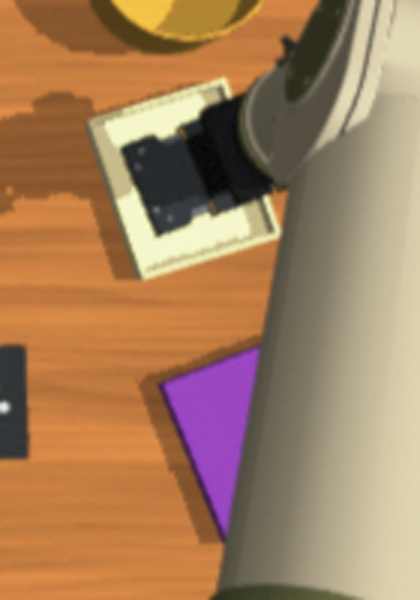

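The gripper is over the cream tray (tray centre ~(185,180) in the crop). I'm lowering slowly.

```bash
python3 -m crank '[{"x":0,"y":-0.004,"z":0.02,"ax":0,"ay":0,"az":0,"claw":1},{"x":0,"y":-0.004,"z":0.04,"ax":0,"ay":0,"az":0,"claw":1},{"x":0,"y":-0.004,"z":0.055,"ax":0,"ay":0,"az":0,"claw":1},{"x":0,"y":-0.004,"z":0.063,"ax":0,"ay":0,"az":0,"claw":1},{"x":0,"y":-0.004,"z":0.063,"ax":0,"ay":0,"az":0,"claw":1}]'
python3 -m crank '[{"x":0,"y":0,"z":0,"ax":0,"ay":0,"az":0,"claw":1},{"x":0,"y":0,"z":0.003,"ax":0,"ay":0,"az":0,"claw":1},{"x":0,"y":0,"z":0.006,"ax":0,"ay":0,"az":0,"claw":1},{"x":0,"y":0,"z":0.009,"ax":0,"ay":0,"az":0,"claw":1},{"x":0,"y":0,"z":0.009,"ax":0,"ay":0,"az":0,"claw":1}]'
```

```text
time: 4.83
ee_pos: [0.5305, -0.3297, 0.0369]
eef_rot: [0.822, -0.569, -0.001, -0.0]
ft_force: [0.3, 0.1, -0.3]
width: 0.0172
time: 5.25
ee_pos: [0.5303, -0.3319, 0.0288]
eef_rot: [0.822, -0.57, -0.0, 0.0]
ft_force: [0.3, -0.2, -0.7]
width: 0.0177
```

Go down until contact shows.

```bash
python3 -m crank '[{"x":0,"y":0,"z":0.001,"ax":0,"ay":0,"az":0,"claw":1},{"x":0,"y":0,"z":0.002,"ax":0,"ay":0,"az":0,"claw":1},{"x":0,"y":0,"z":0.0025,"ax":0,"ay":0,"az":0,"claw":1},{"x":0,"y":0,"z":0.003,"ax":0,"ay":0,"az":0,"claw":1},{"x":0,"y":0,"z":0.003,"ax":0,"ay":0,"az":0,"claw":1}]'
python3 -m crank '[{"x":0,"y":0,"z":0,"ax":0,"ay":0,"az":0,"claw":1},{"x":0,"y":0,"z":0.0005,"ax":0,"ay":0,"az":0,"claw":1},{"x":0,"y":0,"z":0.001,"ax":0,"ay":0,"az":0,"claw":1},{"x":0,"y":0,"z":0.001,"ax":0,"ay":0,"az":0,"claw":1},{"x":0,"y":0,"z":0.001,"ax":0,"ay":0,"az":0,"claw":1}]'
```

```text
time: 5.67
ee_pos: [0.5304, -0.332, 0.026]
eef_rot: [0.822, -0.57, -0.0, 0.0]
ft_force: [0.2, 0.2, 0.1]
width: 0.017
time: 6.08
ee_pos: [0.5305, -0.332, 0.0252]
eef_rot: [0.822, -0.57, 0.0, 0.0]
ft_force: [-0.9, 0.7, 1.6]
width: 0.0175
```

```bash
python3 -m crank '[{"x":0,"y":0,"z":0.0003,"ax":0,"ay":0,"az":0,"claw":1},{"x":0,"y":0,"z":0.0006,"ax":0,"ay":0,"az":0,"claw":1},{"x":0,"y":0,"z":0.0008,"ax":0,"ay":0,"az":0,"claw":1},{"x":0,"y":0,"z":0.0008,"ax":0,"ay":0,"az":0,"claw":1},{"x":0,"y":0,"z":0.0008,"ax":0,"ay":0,"az":0,"claw":1}]'
```

```text
time: 6.5
ee_pos: [0.5306, -0.3321, 0.0252]
eef_rot: [0.822, -0.57, 0.0, 0.0]
ft_force: [-3.7, 1.7, 8.8]
width: 0.0172
```

Contact is firm (8.8 N up), so the cap is on the floor. I'm opening and rising.

```bash
python3 -m crank '[{"x":0,"y":0,"z":-0.0005,"ax":0,"ay":0,"az":0,"claw":-0.2},{"x":0,"y":0,"z":-0.0005,"ax":0,"ay":0,"az":0,"claw":-0.2},{"x":0,"y":0,"z":-0.0005,"ax":0,"ay":0,"az":0,"claw":-0.2},{"x":0,"y":0,"z":-0.0005,"ax":0,"ay":0,"az":0,"claw":-0.2},{"x":0,"y":0,"z":-0.0005,"ax":0,"ay":0,"az":0,"claw":-0.2}]'
python3 -m crank '[{"x":0,"y":0,"z":-0.01,"ax":0,"ay":0,"az":0,"claw":-0.2},{"x":0,"y":0,"z":-0.04,"ax":0,"ay":0,"az":0,"claw":-0.2},{"x":0,"y":0,"z":-0.08,"ax":0,"ay":0,"az":0,"claw":-0.2},{"x":0,"y":0,"z":-0.12,"ax":0,"ay":0,"az":0,"claw":-0.2},{"x":0,"y":0,"z":-0.16,"ax":0,"ay":0,"az":0,"claw":-0.2}]'
python3 - <<'E'
from h import *
c=snap("wrist","w3.png",s=1.0); print(totool([.4,-.05,.25]),totool([.51,.30,.25]),R.from_quat(r.read_state()["eef_rot"]).as_euler("xyz",True), c["eye"])
E
```

```text
time: 6.92
ee_pos: [0.5303, -0.332, 0.0246]
eef_rot: [0.822, -0.57, -0.0, 0.0]
ft_force: [0.3, 0.3, 0.7]
width: 0.0428
time: 7.33
ee_pos: [0.5301, -0.3317, 0.1873]
eef_rot: [0.822, -0.57, 0.0, -0.0]
ft_force: [1.1, 0.1, -0.9]
width: 0.0522
[-0.31153617  0.02532929 -0.05638062] [-0.60082551 -0.20030467 -0.05737437] [-179.57497468   -0.52829837  -69.49725541] [ 0.59582049 -0.30685388  0.35105464]
```

View pics/w3.png

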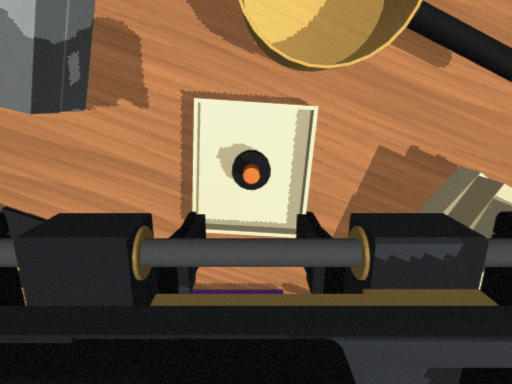

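The picture shows the cap upright in the cream tray at (251,170), released. Next I go to the block, over the top of the polisher.

```bash
python3 -m crank '[{"x":-0.031,"y":-0.013,"z":-0.03,"ax":0,"ay":0,"az":0.02,"claw":-0.2},{"x":-0.062,"y":-0.026,"z":-0.05,"ax":0,"ay":0,"az":0.04,"claw":-0.2},{"x":-0.1,"y":-0.042,"z":-0.05,"ax":0,"ay":0,"az":0.06,"claw":-0.2},{"x":-0.135,"y":-0.057,"z":-0.05,"ax":0,"ay":0,"az":0.08,"claw":-0.2},{"x":-0.17,"y":-0.072,"z":-0.05,"ax":0,"ay":0,"az":0.1,"claw":-0.2}]'
python3 - <<'E'
from h import *
print(totool([.56,.338,.2]),R.from_quat(r.read_state()["eef_rot"]).as_euler("xyz",True))
E
```

```text
time: 7.8
ee_pos: [0.5383, -0.1456, 0.2359]
eef_rot: [0.76, -0.65, 0.001, -0.0]
ft_force: [0.9, -0.6, 0.1]
width: 0.0521
[-0.47435603 -0.09649451  0.03559602] [-1.79912654e+02 -5.63887745e-02 -8.10649084e+01]
```

```bash
python3 -m crank '[{"x":-0.04,"y":-0.008,"z":0,"ax":0,"ay":0,"az":0.02,"claw":-0.2},{"x":-0.08,"y":-0.016,"z":0,"ax":0,"ay":0,"az":0.045,"claw":-0.2},{"x":-0.12,"y":-0.024,"z":0,"ax":0,"ay":0,"az":0.045,"claw":-0.2},{"x":-0.16,"y":-0.032,"z":0,"ax":0,"ay":0,"az":0.045,"claw":-0.2},{"x":-0.2,"y":-0.04,"z":0,"ax":0,"ay":0,"az":0.045,"claw":-0.2}]'
python3 - <<'E'
from h import *
print(totool([.56,.338,.2]),R.from_quat(r.read_state()["eef_rot"]).as_euler("xyz",True))
E
```

```text
time: 8.22
ee_pos: [0.5461, 0.0582, 0.2355]
eef_rot: [0.731, -0.683, 0.001, -0.0]
ft_force: [1.3, -0.2, 0.1]
width: 0.0527
[-0.27820255 -0.03279899  0.03541605] [-1.79935863e+02 -3.14438425e-02 -8.61184224e+01]
```

```bash
python3 -m crank '[{"x":-0.04,"y":-0.005,"z":0,"ax":0,"ay":0,"az":0,"claw":-0.2},{"x":-0.08,"y":-0.01,"z":0,"ax":0,"ay":0,"az":0,"claw":-0.2},{"x":-0.12,"y":-0.014,"z":0,"ax":0,"ay":0,"az":0,"claw":-0.2},{"x":-0.16,"y":-0.019,"z":0,"ax":0,"ay":0,"az":0,"claw":-0.2},{"x":-0.2,"y":-0.024,"z":0,"ax":0,"ay":0,"az":0,"claw":-0.2}]'
python3 -m crank '[{"x":-0.03,"y":-0.003,"z":0.01,"ax":0,"ay":0,"az":0,"claw":-0.2},{"x":-0.055,"y":-0.006,"z":0.02,"ax":0,"ay":0,"az":0,"claw":-0.2},{"x":-0.07,"y":-0.008,"z":0.03,"ax":0,"ay":0,"az":0,"claw":-0.2},{"x":-0.077,"y":-0.009,"z":0.035,"ax":0,"ay":0,"az":0,"claw":-0.2},{"x":-0.077,"y":-0.009,"z":0.035,"ax":0,"ay":0,"az":0,"claw":-0.2}]'
python3 - <<'E'
from h import *
c=snap("wrist","w4.png",crop=[150,60,360,230],s=3.6)
print(totool([.56,.338,.081]),R.from_quat(r.read_state()["eef_rot"]).as_euler("xyz",True))
f=lambda p:((np.array(w2px(c,p))-[150,60])*3.6).round()
print(f([.5605,.338,.13]),f([.5605,.338,.07]))
import pickle; pickle.dump(c,open("w4.pkl","wb"))
E
```

```text
time: 8.63
ee_pos: [0.5566, 0.2592, 0.2354]
eef_rot: [0.731, -0.683, 0.0, -0.0]
ft_force: [1.5, -0.0, 0.2]
width: 0.0522
time: 9.05
ee_pos: [0.5595, 0.3361, 0.1986]
eef_rot: [0.731, -0.682, -0.001, 0.001]
ft_force: [0.4, -0.9, -0.5]
width: 0.0522
[-3.41117584e-03 -3.57645621e-05  1.18480681e-01] [ 1.79951388e+02 -3.41805227e-02 -8.60794215e+01]
[355. 481.] [357. 419.]
```

View pics/w4.png

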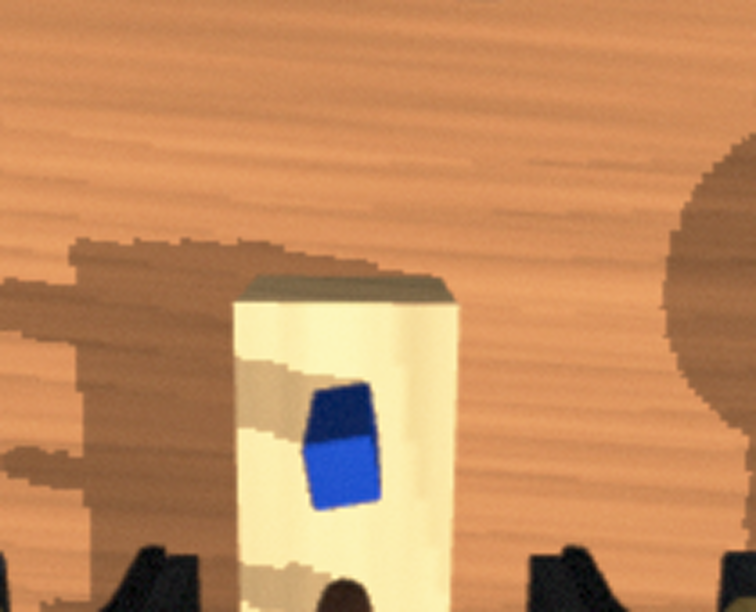

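The blue handle's top face has corners at (303,443), (373,432), (382,498) and (314,511). Its centre is ~(343,471) and it is turned ~9° anticlockwise. The brush is below at (345,595).

Run:
```python
from h import *
import pickle; c=pickle.load(open("w4.pkl","rb"))
g=lambda u,v,z: px2w(c,150+u/3.6,60+v/3.6,z)
p=g(343,471,.13); print(p,totool([*p[:2],.081]))
q=[g(*a,.13)[:2] for a in ((303,443),(373,432),(382,498),(314,511))]
for i in range(4):
  d=q[(i+1)%4]-q[i]; print(np.linalg.norm(d),np.degrees(np.arctan2(d[1],d[0]))%90)
```

```text
[0.56259154 0.34088305 0.13      ] [-0.00611028 -0.00281836  0.11847671]
0.015596010315734475 13.26771772792047
0.01530935856616798 11.745210076204131
0.015501949758308889 15.39835787452418
0.015883158197498283 12.178287536950112
```

```bash
python3 -m crank '[{"x":-0.006,"y":-0.0025,"z":0,"ax":0,"ay":0,"az":-0.05,"claw":-0.2},{"x":-0.006,"y":-0.0025,"z":0.02,"ax":0,"ay":0,"az":-0.08,"claw":-0.2},{"x":-0.006,"y":-0.0025,"z":0.045,"ax":0,"ay":0,"az":-0.08,"claw":-0.2},{"x":-0.006,"y":-0.0025,"z":0.07,"ax":0,"ay":0,"az":-0.08,"claw":-0.2},{"x":-0.006,"y":-0.0025,"z":0.09,"ax":0,"ay":0,"az":-0.08,"claw":-0.2}]'
python3 -m crank '[{"x":0,"y":0,"z":0.012,"ax":0,"ay":0,"az":0,"claw":-0.2},{"x":0,"y":0,"z":0.022,"ax":0,"ay":0,"az":0,"claw":-0.2},{"x":0,"y":0,"z":0.026,"ax":0,"ay":0,"az":0,"claw":0},{"x":0,"y":0,"z":0.026,"ax":0,"ay":0,"az":0,"claw":0.3},{"x":0,"y":0,"z":0.026,"ax":0,"ay":0,"az":0,"claw":1}]' 20
python3 -m crank '[{"x":0,"y":0,"z":0,"ax":0,"ay":0,"az":0,"claw":1},{"x":0,"y":0,"z":0,"ax":0,"ay":0,"az":0,"claw":1},{"x":0,"y":0,"z":0,"ax":0,"ay":0,"az":0,"claw":1},{"x":0,"y":0,"z":0,"ax":0,"ay":0,"az":0,"claw":1},{"x":0,"y":0,"z":0,"ax":0,"ay":0,"az":0,"claw":1}]' 40
python3 -m crank '[{"x":0,"y":0,"z":0,"ax":0,"ay":0,"az":0,"claw":1},{"x":0,"y":0,"z":0,"ax":0,"ay":0,"az":0,"claw":1},{"x":0,"y":0,"z":0,"ax":0,"ay":0,"az":0,"claw":1},{"x":0,"y":0,"z":0,"ax":0,"ay":0,"az":0,"claw":1},{"x":0,"y":0,"z":0,"ax":0,"ay":0,"az":0,"claw":1}]' 40
```

```text
time: 9.52
ee_pos: [0.5637, 0.3385, 0.1092]
eef_rot: [0.782, -0.623, 0.001, 0.0]
ft_force: [-0.1, -0.5, -0.5]
width: 0.0522
time: 9.93
ee_pos: [0.5632, 0.3411, 0.0849]
eef_rot: [0.783, -0.622, 0.0, -0.001]
ft_force: [0.6, 0.3, 0.3]
width: 0.0391
time: 10.35
ee_pos: [0.5629, 0.3412, 0.0843]
eef_rot: [0.783, -0.622, 0.0, -0.0]
ft_force: [-0.3, -1.0, 3.1]
width: 0.0159
time: 10.77
ee_pos: [0.5629, 0.3412, 0.0843]
eef_rot: [0.783, -0.622, 0.0, -0.0]
ft_force: [0.4, -0.3, 4.4]
width: 0.0159
```

The handle is gripped (15.9 mm). I'm lifting straight up.

```bash
python3 -m crank '[{"x":0,"y":0,"z":-0.01,"ax":0,"ay":0,"az":0,"claw":1},{"x":0,"y":0,"z":-0.03,"ax":0,"ay":0,"az":0,"claw":1},{"x":0,"y":0,"z":-0.055,"ax":0,"ay":0,"az":0,"claw":1},{"x":0,"y":0,"z":-0.085,"ax":0,"ay":0,"az":0,"claw":1},{"x":0,"y":0,"z":-0.115,"ax":0,"ay":0,"az":0,"claw":1}]'
python3 -m crank '[{"x":0,"y":0,"z":-0.02,"ax":0,"ay":0,"az":0,"claw":1},{"x":0,"y":0,"z":-0.04,"ax":0,"ay":0,"az":0,"claw":1},{"x":0,"y":0,"z":-0.05,"ax":0,"ay":0,"az":0,"claw":1},{"x":0,"y":0,"z":-0.05,"ax":0,"ay":0,"az":0,"claw":1},{"x":0,"y":0,"z":-0.05,"ax":0,"ay":0,"az":0,"claw":1}]'
python3 - <<'E'
from h import *
c=snap("scene","s5.png",crop=[300,80,460,260],s=3.3); w=snap("wrist","w5.png")
p=np.array(r.read_state()["ee_pos"]); print(totool([.585,-.068,.24]),R.from_quat(r.read_state()["eef_rot"]).as_euler("xyz",True))
print([((np.array(w2px(c,p+[0,0,k]))-[300,80])*3.3).round() for k in (.0457,-.0143,-.0743)])
E
```

```text
time: 11.18
ee_pos: [0.5621, 0.3408, 0.1999]
eef_rot: [0.783, -0.622, -0.0, 0.001]
ft_force: [1.6, 0.8, 0.1]
width: 0.0159
time: 11.6
ee_pos: [0.5626, 0.341, 0.2483]
eef_rot: [0.783, -0.622, 0.0, 0.0]
ft_force: [0.7, -0.6, -0.7]
width: 0.0158
[0.40311907 0.07006914 0.00752011] [ 1.79875304e+02 -5.27327391e-02 -7.69458385e+01]
[array([359., 139.]), array([343., 207.]), array([328., 270.])]
```

View pics/s5.png

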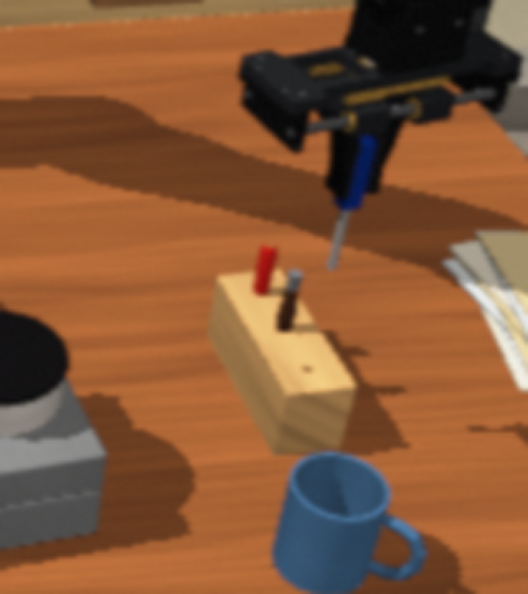

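The picture shows the stylus held upright, its tip at (333,268) against (328,270) predicted. The brush and file are still in the block. On to the hole.

```bash
python3 -m crank '[{"x":0.03,"y":0.005,"z":0,"ax":0,"ay":0,"az":0,"claw":1},{"x":0.065,"y":0.011,"z":0,"ax":0,"ay":0,"az":0,"claw":1},{"x":0.105,"y":0.018,"z":0,"ax":0,"ay":0,"az":0,"claw":1},{"x":0.145,"y":0.025,"z":0,"ax":0,"ay":0,"az":0,"claw":1},{"x":0.185,"y":0.032,"z":0,"ax":0,"ay":0,"az":0,"claw":1}]'
python3 -m crank '[{"x":0.04,"y":0.007,"z":0,"ax":0,"ay":0,"az":0,"claw":1},{"x":0.08,"y":0.014,"z":0,"ax":0,"ay":0,"az":0,"claw":1},{"x":0.115,"y":0.02,"z":0,"ax":0,"ay":0,"az":0,"claw":1},{"x":0.145,"y":0.025,"z":0,"ax":0,"ay":0,"az":0,"claw":1},{"x":0.17,"y":0.03,"z":0,"ax":0,"ay":0,"az":0,"claw":1}]'
python3 - <<'E'
from h import *
print(totool([.587,-.0675,.19]))
E
```

```text
time: 12.12
ee_pos: [0.5725, 0.1514, 0.2472]
eef_rot: [0.783, -0.622, -0.001, 0.001]
ft_force: [0.3, -1.1, -0.5]
width: 0.0161
time: 12.53
ee_pos: [0.5817, -0.0223, 0.2472]
eef_rot: [0.782, -0.623, -0.001, 0.001]
ft_force: [0.3, -0.7, -0.7]
width: 0.0156
[0.04527784 0.00481986 0.0572573 ]
```

```bash
python3 -m crank '[{"x":0.025,"y":0.003,"z":0,"ax":0,"ay":0,"az":0,"claw":1},{"x":0.042,"y":0.005,"z":0.01,"ax":0,"ay":0,"az":0,"claw":1},{"x":0.045,"y":0.005,"z":0.03,"ax":0,"ay":0,"az":0,"claw":1},{"x":0.045,"y":0.005,"z":0.05,"ax":0,"ay":0,"az":0,"claw":1},{"x":0.045,"y":0.005,"z":0.057,"ax":0,"ay":0,"az":0,"claw":1}]'
python3 -m crank '[{"x":0,"y":0,"z":0,"ax":0,"ay":0,"az":0,"claw":1},{"x":0,"y":0,"z":0,"ax":0,"ay":0,"az":0,"claw":1},{"x":0,"y":0,"z":0,"ax":0,"ay":0,"az":0,"claw":1},{"x":0,"y":0,"z":0,"ax":0,"ay":0,"az":0,"claw":1},{"x":0,"y":0,"z":0,"ax":0,"ay":0,"az":0,"claw":1}]'
python3 - <<'E'
from h import *
c=snap("scene","s6.png",crop=[210,150,300,230],s=6); w=camera("wrist")
a=cv2.resize(w["color"][60:260,190:320],None,fx=2.4,fy=2.4,interpolation=cv2.INTER_CUBIC)
b=cv2.imread("pics/s6.png"); cv2.imwrite("pics/m6.png",np.hstack([a,b])[:600] if a.shape[0]==b.shape[0] else np.hstack([a,cv2.resize(b,(480,480))]))
p=np.array(r.read_state()["ee_pos"]); print(p,totool([.587,-.0675,.19]))
for k in ([.587,-.0675,.102],p-[0,0,.0743]): print(((np.array(w2px(c,k))-[210,150])*np.array([480/540,1])*6).round(),((np.array(w2px(w,k))-[190,60])*2.4).round())
import pickle; pickle.dump((c,w),open("c6.pkl","wb")); print(a.shape,b.shape)
E
```

```text
time: 12.95
ee_pos: [0.5857, -0.0645, 0.1875]
eef_rot: [0.783, -0.623, -0.002, 0.002]
ft_force: [-0.7, 1.6, -0.4]
width: 0.0161
time: 13.37
ee_pos: [0.5882, -0.0636, 0.1927]
eef_rot: [0.783, -0.622, 0.001, -0.0]
ft_force: [0.9, 0.4, -0.8]
width: 0.016
[ 0.5879684  -0.06369335  0.19238055] [0.00348811 0.00180576 0.0023807 ]
[198. 293.] [156. 312.]
[204. 266.] [146. 320.]
(480, 312, 3) (480, 540, 3)
```

View pics/m6.png

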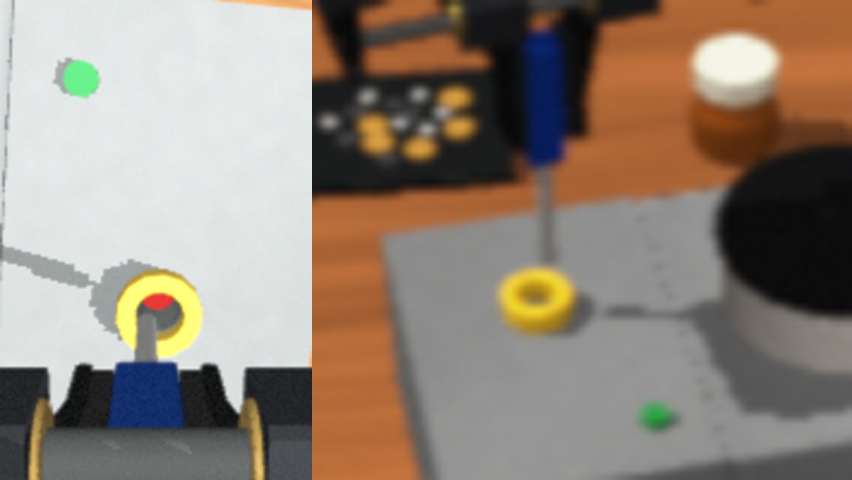

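Wrist view: collar centre is at (160,312) and the stylus tip at ~(147,318), so the tip needs ~6 mm in −y. The scene view agrees: collar at (537,291), tip at (547,262). I'm correcting and entering the hole.

```bash
python3 -m crank '[{"x":0.003,"y":0.001,"z":0,"ax":0,"ay":0,"az":0,"claw":1},{"x":0.0056,"y":0.0024,"z":0,"ax":0,"ay":0,"az":0,"claw":1},{"x":0.0056,"y":0.0024,"z":0,"ax":0,"ay":0,"az":0,"claw":1},{"x":0.0056,"y":0.0024,"z":0,"ax":0,"ay":0,"az":0,"claw":1},{"x":0.0056,"y":0.0024,"z":0,"ax":0,"ay":0,"az":0,"claw":1}]'
python3 -m crank '[{"x":0,"y":0,"z":0.006,"ax":0,"ay":0,"az":0,"claw":1},{"x":0,"y":0,"z":0.012,"ax":0,"ay":0,"az":0,"claw":1},{"x":0,"y":0,"z":0.018,"ax":0,"ay":0,"az":0,"claw":1},{"x":0,"y":0,"z":0.022,"ax":0,"ay":0,"az":0,"claw":1},{"x":0,"y":0,"z":0.022,"ax":0,"ay":0,"az":0,"claw":1}]'
python3 -m crank '[{"x":0,"y":0,"z":0.006,"ax":0,"ay":0,"az":0,"claw":1},{"x":0,"y":0,"z":0.012,"ax":0,"ay":0,"az":0,"claw":1},{"x":0,"y":0,"z":0.018,"ax":0,"ay":0,"az":0,"claw":1},{"x":0,"y":0,"z":0.022,"ax":0,"ay":0,"az":0,"claw":1},{"x":0,"y":0,"z":0.022,"ax":0,"ay":0,"az":0,"claw":1}]'
```

```text
time: 13.88
ee_pos: [0.5866, -0.0698, 0.1918]
eef_rot: [0.783, -0.622, 0.0, -0.0]
ft_force: [0.8, 0.3, -0.3]
width: 0.0161
time: 14.3
ee_pos: [0.5859, -0.0697, 0.1683]
eef_rot: [0.783, -0.622, -0.001, 0.001]
ft_force: [-0.6, 0.4, -2.0]
width: 0.0155
time: 14.72
ee_pos: [0.586, -0.0698, 0.1465]
eef_rot: [0.783, -0.622, -0.001, 0.0]
ft_force: [1.1, -0.4, -0.9]
width: 0.0155
```

```bash
python3 -m crank '[{"x":0,"y":0,"z":0.003,"ax":0,"ay":0,"az":0,"claw":1},{"x":0,"y":0,"z":0.006,"ax":0,"ay":0,"az":0,"claw":1},{"x":0,"y":0,"z":0.008,"ax":0,"ay":0,"az":0,"claw":1},{"x":0,"y":0,"z":0.009,"ax":0,"ay":0,"az":0,"claw":1},{"x":0,"y":0,"z":0.009,"ax":0,"ay":0,"az":0,"claw":1}]' 50
python3 -m crank '[{"x":0,"y":0,"z":0.001,"ax":0,"ay":0,"az":0,"claw":1},{"x":0,"y":0,"z":0.002,"ax":0,"ay":0,"az":0,"claw":1},{"x":0,"y":0,"z":0.003,"ax":0,"ay":0,"az":0,"claw":1},{"x":0,"y":0,"z":0.003,"ax":0,"ay":0,"az":0,"claw":1},{"x":0,"y":0,"z":0.003,"ax":0,"ay":0,"az":0,"claw":1}]'
```

```text
time: 15.13
ee_pos: [0.5867, -0.0698, 0.1388]
eef_rot: [0.783, -0.622, 0.0, -0.0]
ft_force: [-0.5, -0.1, 1.1]
width: 0.0159
time: 15.55
ee_pos: [0.5868, -0.0698, 0.1359]
eef_rot: [0.783, -0.622, 0.0, -0.0]
ft_force: [-1.4, -1.5, 3.4]
width: 0.0158
```

```bash
python3 -m crank '[{"x":0,"y":0,"z":0.0005,"ax":0,"ay":0,"az":0,"claw":1},{"x":0,"y":0,"z":0.001,"ax":0,"ay":0,"az":0,"claw":1},{"x":0,"y":0,"z":0.0015,"ax":0,"ay":0,"az":0,"claw":1},{"x":0,"y":0,"z":0.002,"ax":0,"ay":0,"az":0,"claw":1},{"x":0,"y":0,"z":0.002,"ax":0,"ay":0,"az":0,"claw":1}]'
python3 -m crank '[{"x":0,"y":0,"z":0.0003,"ax":0,"ay":0,"az":0,"claw":1},{"x":0,"y":0,"z":0.0006,"ax":0,"ay":0,"az":0,"claw":1},{"x":0,"y":0,"z":0.001,"ax":0,"ay":0,"az":0,"claw":1},{"x":0,"y":0,"z":0.001,"ax":0,"ay":0,"az":0,"claw":1},{"x":0,"y":0,"z":0.001,"ax":0,"ay":0,"az":0,"claw":1}]'
```

```text
time: 15.97
ee_pos: [0.5868, -0.0698, 0.1341]
eef_rot: [0.783, -0.622, 0.0, -0.0]
ft_force: [-1.2, 0.1, 6.1]
width: 0.0159
time: 16.38
ee_pos: [0.587, -0.0698, 0.1338]
eef_rot: [0.783, -0.622, 0.001, -0.0]
ft_force: [-3.6, -0.7, 11.9]
width: 0.016
```

The force rises steeply and motion has stopped, so the button is at its hard stop. One hold to check it stays steady, with a last picture.

```bash
python3 -m crank '[{"x":0,"y":0,"z":0.0003,"ax":0,"ay":0,"az":0,"claw":1},{"x":0,"y":0,"z":0.0003,"ax":0,"ay":0,"az":0,"claw":1},{"x":0,"y":0,"z":0.0003,"ax":0,"ay":0,"az":0,"claw":1},{"x":0,"y":0,"z":0.0003,"ax":0,"ay":0,"az":0,"claw":1},{"x":0,"y":0,"z":0.0003,"ax":0,"ay":0,"az":0,"claw":1}]'
python3 - <<'E'
from h import *
snap("scene","s7.png",crop=[110,90,430,300],s=2.5)
E
```

```text
time: 16.8
ee_pos: [0.587, -0.0697, 0.1338]
eef_rot: [0.783, -0.622, 0.001, -0.0]
ft_force: [-3.5, 0.1, 13.4]
width: 0.0159
```

View pics/s7.png

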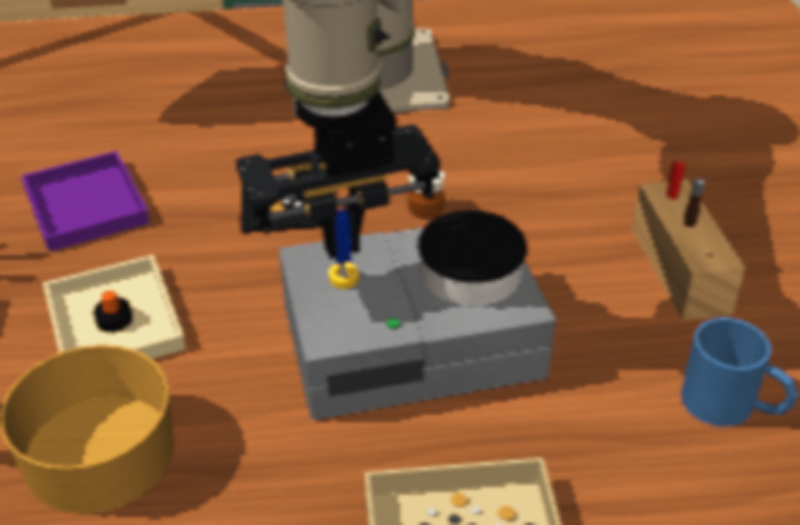

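The picture shows the cap upright in the cream tray at (112,312) and the stylus upright in the collar at (343,270). The brush, file, mug, pan and jar look undisturbed.

```bash
python3 -c "
from h import *
print(close_job())"
```

```text
the job is handed in; nothing more can be done
None
```

The job was done in the order asked and handed in at about 17 s of the 62 s allowed. I lifted the dust cap off and lowered it upright onto the floor of the empty cream tray until contact, then let go. I then took the blue stylus from the block and pressed the red button to its hard stop with its tip.

- **Button:** on the way down the force rose from about 1 N to 6 N, then to 12–13 N while the TCP stayed at z = 0.1338. From the grip offset that puts the tip at about 0.0595, against 0.060 expected for fully down. The button's travel itself can't be read out, so "fully down" rests on these numbers.
- **Grip:** the fingers read 15.9 mm on the 16 mm handle, and the last picture shows the stylus upright in the collar.
- **Cap and other objects:** the last picture shows the cap upright in the tray. The brush, file, mug, pan and jar look undisturbed, though the jar is partly hidden behind the gripper.
- **Disagreements:** the first position estimates were up to about 5 mm off the close-up views. I corrected them before each grasp and before entering the hole.

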